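Clear the lock-off sign and pull the power knob on

ROBOT

A 7-joint arm with a two-finger parallel gripper is mounted at the origin on the work surface. World frame = base frame: x ahead of the robot, y to its left, z up, the work surface at z = 0. Lengths are in m, angles in rad, forces in N, time in s.
With the tool pointing down it reaches from about 0.4 to 0.875 m from the base axis. Payload 6.5 kg.
Tool frame: the origin (TCP) lies on the centre line of the jaws, within the pads' length; the fingertips stand 17 mm ahead of it and the grasp point (between the pads) lies 2 mm behind it (arm.tcp_to_tips is the z of the fingertips in the tool frame, in m); z points along the fingers, y is the direction in which the jaws open and shut (so a half turn about z gives the same grasp; the last joint's range is limited). The gripper opens to 85 mm and grips with 20 to 120 N. Pads are 22 mm wide; open, the fingers measure 114 mm over their backs; the gripper's body (76 mm by 85 mm) begins 54 mm behind the grasp point. The pads swing forward as they close: fully open they stand 13 mm farther back than shut.
Start: joints at [-1.17, 0.536, -0.004, 1.538, 0.003, 1.067, -0.071], TCP at [0.293, 0.58, 0.248] pointing down, gripper open.
Joint ranges: [-2.7, 2.7], [-0.37, 2.16], [-1.27, 1.26], [0.24, 2.4], [-1.31, 4.45], [0.19, 1.91], [-2.76, 2.76]. Speed limits (rad/s): [2.39, 2.39, 3.14, 3.14, 3.14, 3.14, 3.14].

INTERFACE

Orientations are given as [roll, pitch, yaw] about the fixed x, y, z axes, in that order (R = Rz(yaw) Ry(pitch) Rx(roll)).
In Python, from rig import arm, optics gives the robot as it stands. The module is installed in compiled form; this text tells all that it offers.
- The arm moves only by the tool move_arm, never from a script. Its argument "increments" is a list of rows, each a list of 7 numbers: the shift along the tool's x, y, z scaled (see below), then the turn, a rotation vector about the tool's x, y, z scaled (see below), then the opening, from -1 (shut) to 1 (fully open). A call has 1 to 20 rows; each row is the pose to reach, as a shift and turn from the pose commanded when the call began, along the tool's axes at that moment; what a row does not reach only later rows make up. The controller multiplies each number of a shift by 120 mm and each number of a turn by 60 degrees. A row lasts 1/10 s, in which the tool goes at most 50 mm and 8.59 degrees, less where a joint would pass 70% of its speed; a pose out of reach is approached as far as the arm can. A call with a number of a shift or a turn outside -1 to 1 is refused whole. A call with a gripper value outside its range is refused whole. The fingers move at their own pace and stop on an object; "grip_force" is the grip in N (left out, the last holds). Time passes only in rows, so rows that repeat a pose let the fingers close. It gives the time, the measured TCP pose, the force and the opening at its end, in the units of the state.
- arm.observe(): the state, without advancing time (a new reading comes with each control period).
- optics.snapshot(name): name is "scene" or "top"; returns the picture (480x640x3 uint8, blue, green, red); there is no depth.
- optics.camera_info(name): a dict with "vfov" (degrees; the focal length in pixels is half the picture's height over the tangent of half this angle, whatever the lens; pixels are square), "cx", "cy" (the principal point, pixels), "dist" ([k1, k2, p1, p2, k3] as OpenCV has them; the pictures are not rectified), "extrinsics" (4x4, takes a point from camera to world coordinates). Camera axes: x right, y down, z forward; pixel columns grow to the right and rows downward; lengths in m; the calibration is good to about 2 mm. A picture is of the moment at which its call begins. camera_info takes no time and is no camera call.
- arm.finish_job(): hands the job in, once; it reports no verdict.
Trained networks look in the newest picture that a camera, given by its name, has taken for a name from the list of things; names that differ only in an ending like _2 or _b are one class to them, and where a whole thing is asked for, a point or a joint stands for the part that bears it (a point fixed in the world has none). Each returns a list of dicts, best first, with "conf" (0 to 1); they miss things now and then, are a little off and sometimes report something else, mostly with a low value. They report only what shows in the picture. A call takes as long as a camera call. They do not tell look-alikes from the thing itself.
- optics.masks_of(camera, label): "region" (480x640 bool, what is visible of it) and "position" ([column, row] in pixels, amid what is visible of it).
The state is a dict: "clock": time; "joints": joint angles; "joint_vel": joint speeds; "effort": joint torques, N m; "position": TCP position; "eef_rot": TCP orientation; "wrist_force": force on the tool from outside, world axes, zero at the start; "moment": the same for the moment, N m; "width": finger opening in m.
Only numpy, scipy, OpenCV 4.12 (cv2) and the standard library are available. Lean on these libraries where they do the work, as an engineer would, in place of code of your own. Each camera call takes 0.05 s, during which the arm holds its last target. There are 200 camera calls.

TASK

The work on the welding bench is over and its power can go back on. Take the orange lock-off sign off the red knob of the switch console and hang it by its eye on the peg of the yellow hook stand; only then pull the red knob straight out until it snaps into its outer position, and let it rest there. Leave the other things on the bench where they are.

Things in the scene. Friction and masses are not known exactly. Their poses are not given: they have to be found in the camera images.
- console: Grey desk console, fixed, with a white panel rising to its back (+x) at 15 deg. Origin on the bench under the red knob's foot (panel surface 67 mm up there); y left, z up. Seen from above: x -74 to +104, y -170 to +70 mm; front edge 48 mm high, back 95 mm. Lamps, a button and a selector, up to 18 mm proud, lie 80 to 155 mm from the knob towards -y: not used.
- power_knob (a joint): Travel of the red push-pull knob in m along the panel's normal: 0 pushed in (off, the start), 0.010 out (on); both ends are stops. An over-centre spring holds it at either end: pulling starts against about 9 N, fading to nothing at 5 mm; past that it snaps out by itself and stays at 0.010.
- knob_head (a point): Centre of the red mushroom head (45 mm wide, 20 mm thick, straight rim about 9 mm high at this point, tapered above and below); moves with the knob. z points straight out of the panel, the way to pull; y is level. Pushed in: 29.5 mm above the panel, head's underside 19 mm; beneath are a 20 mm stem and a 44 mm bezel 6 mm high.
- sign: Orange rigid sign, 5 mm thick, 55 to 100 g: ring (96 mm wide, eye 60 mm) and a 44 mm wide paddle ending 132 mm from the eye's centre. Origin: eye's centre, underside; x runs from paddle to ring, z out of the upper face. Starts flat on the panel, the knob's head passed through the eye, the last 55 mm of paddle jutting free past the panel's front edge. Balance point 43 mm from the eye's centre.
- sign_eye (a point): Centre of the sign's eye, at mid-thickness; axes as the sign's.
- stand: Hook stand fixed to the bench: dark flat foot (150 x 100 mm along its x and y, 12 mm high), yellow upright post of 20 mm, 225 mm high. Origin at the centre of the foot's underside, z up; the post stands 50 mm from it towards +x. One yellow peg leaves the post towards the stand's own -x and rises at 40 degrees.
- peg_root (a point): Where the peg's axis meets the post's axis, 200 mm above the bench; axes as the stand's. The peg is yellow, 11 mm thick.
- peg_tip (a point): Centre of the peg's red ball tip (18 mm), 72 mm from peg_root along the peg: 55 mm nearer the stand's -x and 46 mm higher.
- flanges: Tacked stack of three square aluminium flanges, 130 x 130 x 24 mm with a 70 mm hole; bystander. Origin centre of underside.
- tube_ring: Steel tube ring 90 mm across, 45 mm high; bystander. Origin centre of underside.
- tray: Open sheet-metal tray 200 x 130 x 35 mm; bystander. Origin centre of underside.
- brush: Small hand brush lying on the bench; bystander. Origin at its underside, handle towards its -x.
Not all that is in view belongs to the job. Of the things like the sign, leave any that is green; of the rest the smaller one is meant.

How it is judged:
By the outcome, as a careful person would: the job done as asked, in the order asked, and still so for the second after the job is handed in, with the robot touching nothing.
It also fails if it takes over 72 s, if anything falls off the work surface, if the arm or the gripper's body presses on something with over 40 N, if the wrist force passes 120 N, or if a joint passes its speed limit or range.

## Working session

There is one attempt and no reset: what is moved stays moved. The work goes in short steps, Python scripts to look and compute and a tool call to move; the robot and the scene stay as the last step left them, time stands still between calls to the robot, and variables do not carry over. Pictures are saved under pics/ and viewed, on a budget of 10 in all, crops included, one or two more only if the job needs it, and the job is handed in when it is done.

Besides the shell and the picture viewer there is one more tool, called after ">>>" as name([rows], argument=value, ...), one row to a line, values as JSON. move_arm: Moves the arm, as the interface text tells. Its arguments: {"type":"object","properties":{"increments":{"type":"array"},"grip_force":{"type":"number"}},"required":["increments"]}

```bash
mkdir -p pics; python3 - <<'E'
from rig import arm, optics
import cv2,numpy as np
for n in("scene","top"):
    im=optics.snapshot(n);cv2.imwrite(f"pics/{n}0.png",im)
    i=optics.camera_info(n);print(n,i["vfov"],i["cx"],i["cy"],i["dist"]);print(np.round(i["extrinsics"],4).tolist())
    for l in("sign","knob_head","stand","peg_tip","console"):
        for d in optics.masks_of(n,l):print(n,l,round(d["conf"],2),np.round(d["position"]),d["region"].sum())
s=arm.observe();print(s,arm.tcp_to_tips)
E
```

```text
scene 56.894745024416785 320.32485982176473 242.82114856783525 [-0.03093551  0.          0.          0.          0.        ]
[[-0.7394, 0.4122, -0.5324, 1.1537], [0.6732, 0.4391, -0.595, 0.6966], [-0.0114, -0.7983, -0.6021, 0.8991], [0.0, 0.0, 0.0, 1.0]]
scene sign 0.91 [284. 334.] 1015
scene sign 0.78 [270. 270.] 482
scene sign 0.67 [332. 242.] 970
scene knob_head 0.74 [256. 263.] 161
scene stand 0.74 [346. 363.] 2797
scene peg_tip 0.87 [351. 365.] 2623
scene console 0.63 [244. 275.] 4056
top 51.946338421980755 323.433833827838 235.15304676680213 [0.01928024 0.         0.         0.         0.        ]
[[-0.0057, -0.9967, 0.0807, 0.375], [-1.0, 0.0057, -0.0002, -0.0147], [-0.0002, -0.0807, -0.9967, 1.5757], [0.0, 0.0, 0.0, 1.0]]
top sign 0.89 [376. 289.] 1457
top sign 0.7 [358. 200.] 913
top sign 0.58 [306. 172.] 705
top sign 0.39 [370. 190.] 161
top knob_head 0.61 [366. 190.] 165
top stand 0.68 [245. 190.] 1506
top peg_tip 0.74 [246. 190.] 1539
top peg_tip 0.38 [390. 187.] 4359
top console 0.9 [387. 186.] 4246
{'clock': 0.6, 'joints': array([-1.1701745 ,  0.53641157, -0.00441557,  1.53791202,  0.00263155,
        1.06732412, -0.07118293]), 'joint_vel': array([-0.00017974, -0.00101671,  0.00047559, -0.00052411, -0.00149352,
       -0.00068751, -0.00115558]), 'effort': array([ 5.18541528e-04, -5.83075333e+01,  1.04773242e+00, -2.59338820e+01,
        1.24120506e-02,  2.14146843e-03, -6.61399639e-06]), 'position': array([0.29252232, 0.58043206, 0.24827755]), 'eef_rot': array([-3.14154684e+00,  5.17395810e-05,  2.67485306e+00]), 'wrist_force': array([ 0.02938094, -0.27267123,  0.41306505]), 'moment': array([-0.02785975,  0.00517417, -0.02317376]), 'width': 0.08551733797287146} 0.017
```

View pics/scene0.png

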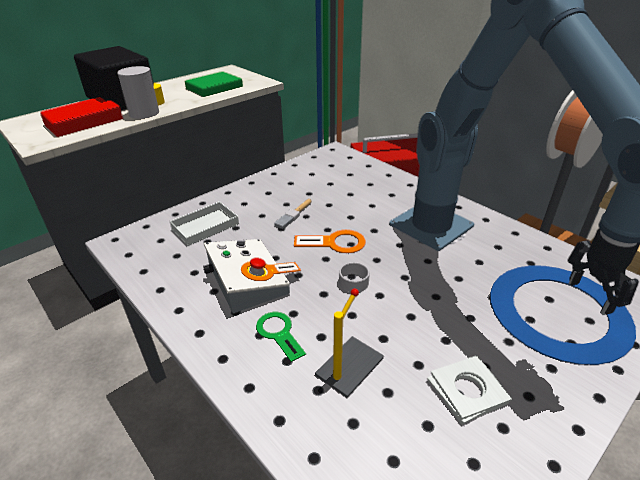

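View pics/top0.png

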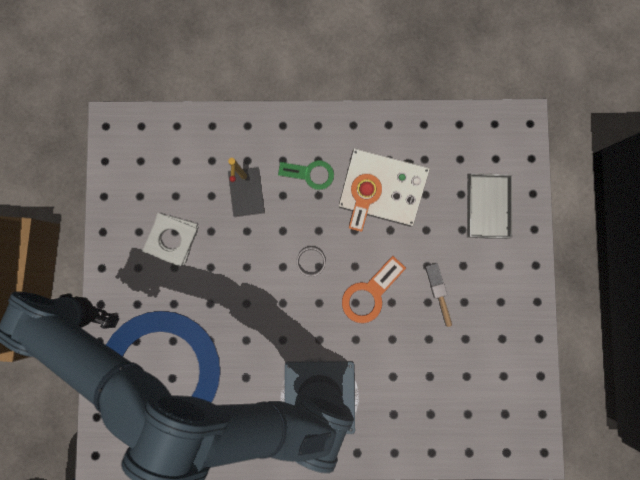

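The things that could be taken for the sign are:
- orange on the knob: top (362,200), scene (270,270)
- larger orange on the bench: top (376,289), scene (332,242)
- green: top (306,172), scene (280,335)

I choose the smaller orange one, on the knob. I'll check it in a close crop and measure there.

```bash
cat > h.py <<'E'
import numpy as np, cv2
from scipy.optimize import least_squares
from scipy.spatial.transform import Rotation as R
from rig import arm, optics
I={n:optics.camera_info(n) for n in("scene","top")}
def K(n):
    f=240/np.tan(np.radians(I[n]["vfov"]/2)); return np.array([[f,0,I[n]["cx"]],[0,f,I[n]["cy"]],[0,0,1]])
def proj(n,P):
    T=np.linalg.inv(I[n]["extrinsics"])
    return cv2.projectPoints(np.atleast_2d(P).astype(float),cv2.Rodrigues(T[:3,:3])[0],T[:3,3],K(n),np.array(I[n]["dist"]))[0][:,0]
def onz(n,px,z):
    u=cv2.undistortPoints(np.array([[px]],float),K(n),np.array(I[n]["dist"]))[0,0]
    E=np.array(I[n]["extrinsics"]);d=E[:3,:3]@[u[0],u[1],1];return E[:3,3]+d*(z-E[2,3])/d[2]
def tri(obs,x0=(.6,0,.1)):
    r=least_squares(lambda P:np.concatenate([proj(n,P)[0]-p for n,p in obs]),x0);return r.x,np.sqrt((r.fun**2).mean())
E
python3 - <<'E'
from h import *
a={n:cv2.imread(f"pics/{n}0.png") for n in I}
c1=cv2.resize(a["top"][140:240,215:435],None,fx=3.6,fy=3.6,interpolation=cv2.INTER_CUBIC)
c2=cv2.resize(a["scene"][225:405,190:400],None,fx=3.3,fy=3.3,interpolation=cv2.INTER_CUBIC)
cv2.imwrite("pics/c_top.png",c1);cv2.imwrite("pics/c_scene.png",c2[:598])
red={}
for n,b in(("top",(225,140,435,240)),("scene",(190,225,400,405))):
    h=cv2.cvtColor(a[n],cv2.COLOR_BGR2HSV)
    m=(((h[...,0]<5)|(h[...,0]>174))&(h[...,1]>170)&(h[...,2]>60)).astype(np.uint8)
    q=np.zeros_like(m);q[b[1]:b[3],b[0]:b[2]]=m[b[1]:b[3],b[0]:b[2]]
    _,_,st,ce=cv2.connectedComponentsWithStats(q)
    for s,c in zip(st[1:],ce[1:]):
        if s[4]>5:print(n,s,c.round(1))
E
```

```text
top [231 177   3   4   7] [231.9 178.3]
scene [250 258  15  11 123] [257.1 262.8]
scene [351 288   8   8  44] [354.4 291.7]
```

View pics/c_top.png

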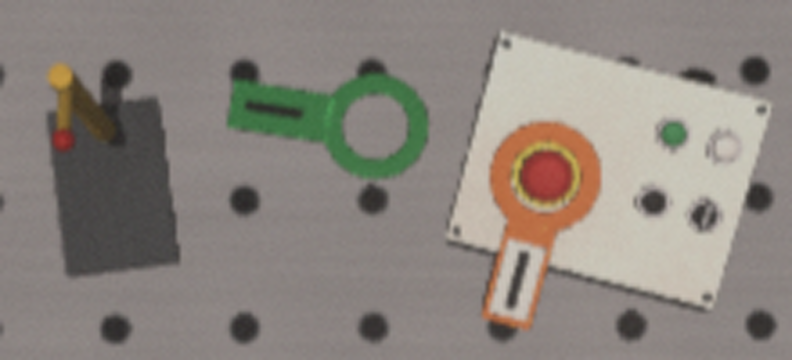

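View pics/c_scene.png

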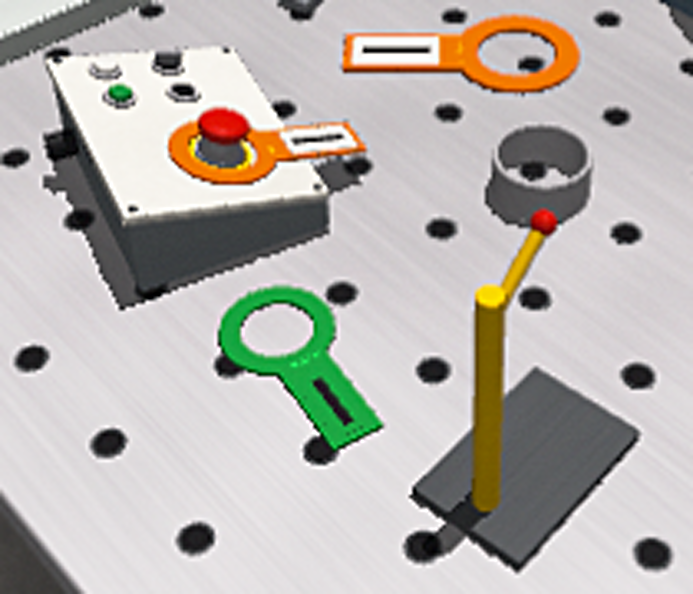

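The crops confirm it: the sign on the knob, at crop top (546,175), is the smaller orange one. The knob head shows in the scene crop at (223,127), the peg ball at (543,221) in the scene and (63,140) in the top crop. Next I'll fit the poses.

```bash
cat > fit.py <<'E'
from h import *
t=lambda u,v:("top",np.array([(u+.5)/3.6-.5+215,(v+.5)/3.6-.5+140]))
s=lambda u,v:("scene",np.array([(u+.5)/3.3-.5+190,(v+.5)/3.3-.5+225]))
def fit(pairs,x0,f):
    def res(q):return np.concatenate([proj(o[0],f(q,P))[0]-o[1] for P,o in pairs])
    r=least_squares(res,x0,loss="soft_l1");return r.x,res(r.x).reshape(-1,2).round(1).tolist()
rz=lambda q,P:np.array([q[0],q[1],0])+R.from_euler("z",q[2]).apply(P)
n=np.array([-np.sin(np.radians(15)),0,np.cos(np.radians(15))])
kh=np.array([0,0,.067])+.0295*n
A,B,C,D=[104,70,95],[104,-170,95],[-74,-170,48],[-74,70,48]
mm=lambda p:np.array(p)/1000
con=[(mm(A),t(500,32)),(mm(B),t(770,103)),(mm(C),t(714,308)),(mm(D),t(447,240)),(mm(A),s(125,222)),(mm(B),s(48,55)),(mm(C),s(228,45)),(mm(D),s(328,193)),(kh+.008*n,t(546,174)),(kh+.002*n,("scene",[257.1,262.8]))]
qc,rc=fit(con,[.6,-.1,0],rz);print("console",qc.round(4),rc)
F=[[75,50,12],[75,-50,12],[-75,-50,12],[-75,50,12]]
st=[(mm(p),t(*o)) for p,o in zip(F,[(48,112),(157,98),(180,263),(68,277)])]+[(mm(p),s(*o)) for p,o in zip(F,[(518,570),(412,495),(537,367),(638,432)])]
st=[x for x in st if True]
st+=[(mm([50,0,225]),t(60,76)),(mm([50,0,225]),s(490,297)),(mm([-5,0,246]),t(63,140)),(mm([-5,0,246]),("scene",[354.4,291.7]))]
qs,rs=fit(st,[.6,.25,0],rz);print("stand",qs.round(4),rs)
tip,e=tri([("top",t(63,140)[1]),("scene",np.array([354.4,291.7]))],(.6,.2,.25));print("tip tri",tip.round(4),e,"model",rz(qs,mm([-5,0,246])).round(4),"post",rz(qs,mm([50,0,200])).round(4))
Rc=R.from_euler("z",qc[2]).as_matrix()@R.from_euler("y",-15,degrees=True).as_matrix()
foot=rz(qc,[0,0,.067])
sg=lambda q,P:foot+Rc@(np.array([q[0],q[1],0])+R.from_euler("z",q[2]).apply(P))
sp=[(mm([-132,22,5]),t(485,318)),(mm([-132,-22,5]),t(528,329)),(mm([0,0,5]),t(546,178)),(mm([0,0,5]),s(222,152)),(mm([-132,-22,5]),s(352,123)),(mm([-132,22,5]),s(366,152))]
q,r=fit(sp,[0,0,0],sg);print("sign in panel",q.round(4),r);print("eye",sg(q,[0,0,.0025]).round(4),"paddle end",sg(q,[-.132,0,.0025]).round(4))
print("head",rz(qc,kh).round(4),"n",(Rc@[0,0,1]).round(4),"sign x",(Rc@R.from_euler('z',q[2]).as_matrix()[:,0]).round(4))
E
python3 fit.py
```

```text
console [ 0.6448 -0.1496 -0.2668] [[0.3, -1.2], [1.6, -1.0], [0.0, -0.1], [-0.3, -1.0], [0.3, -1.1], [-0.4, 1.3], [1.4, 0.5], [1.2, -0.2], [0.6, 0.3], [1.1, -0.2]]
stand [0.6462 0.2325 0.1314] [[-0.4, -0.9], [0.2, -1.2], [-0.2, -1.2], [-0.2, -0.8], [1.2, -1.8], [0.1, -2.3], [-0.2, -0.4], [1.4, -0.5], [0.4, -0.8], [0.6, -0.5], [0.6, -0.8], [0.4, 1.0]]
tip tri [0.6403 0.2315 0.2478] 0.5209598244666771 model [0.6413 0.2318 0.246 ] post [0.6958 0.2391 0.2   ]
sign in panel [-0.0032 -0.0004 -0.0067] [[-1.1, -0.6], [0.5, 0.0], [0.2, -0.6], [0.9, -0.7], [-0.7, -0.0], [1.1, -0.5]]
eye [ 0.641  -0.149   0.0686] paddle end [ 0.5183 -0.1145  0.0344]
head [ 0.6374 -0.1476  0.0955] n [-0.2497  0.0682  0.9659] sign x [ 0.93   -0.2612  0.2588]
```

>>> move_arm([
  [-0.3,-0.285,0,0,0,0,0.6],
  [-0.6,-0.57,0,0,0,0,0.6],
  [-0.9,-0.855,0,0,0,0,0.6],
  [-0.9,-0.855,0,0,0,0,0.6],
])

```text
clock: 1.0
position: [0.3469, 0.4328, 0.2483]
eef_rot: [-3.138, 0.004, 2.665]
wrist_force: [1.7, -0.6, 0.1]
width: 0.0688
```

>>> move_arm([
  [-0.3,-0.285,0,0,0,0,0.6],
  [-0.6,-0.57,0,0,0,0,0.6],
  [-0.9,-0.855,0,0,0,0,0.6],
  [-0.9,-0.855,0,0,0,0,0.6],
])

```text
clock: 1.4
position: [0.396, 0.293, 0.2485]
eef_rot: [-3.139, 0.002, 2.665]
wrist_force: [-0.1, 1.0, -0.1]
width: 0.0682
```

>>> move_arm([
  [-0.3,-0.285,0,0,0,0,0.6],
  [-0.6,-0.57,0,0,0,0,0.6],
  [-0.9,-0.855,0,0,0,0,0.6],
  [-0.9,-0.855,0,0,0,0,0.6],
])

```text
clock: 1.8
position: [0.4456, 0.1534, 0.2487]
eef_rot: [-3.14, 0.002, 2.665]
wrist_force: [0.3, -0.1, 0.4]
width: 0.0683
```

>>> move_arm([
  [-0.3,-0.285,0,0,0,0,0.6],
  [-0.6,-0.57,0,0,0,0,0.6],
  [-0.9,-0.855,0,0,0,0,0.6],
  [-0.9,-0.855,0,0,0,0,0.6],
])

```text
clock: 2.2
position: [0.4956, 0.0131, 0.2489]
eef_rot: [-3.14, 0.003, 2.665]
wrist_force: [-1.2, 0.3, 0.7]
width: 0.0683
```

>>> move_arm([
  [-0.3,-0.285,0,0,0,0,0.6],
  [-0.6,-0.57,0,0,0,0,0.6],
  [-0.9,-0.855,0,0,0,0,0.6],
  [-0.9,-0.855,0,0,0,0,0.6],
])

```text
clock: 2.6
position: [0.5453, -0.1273, 0.2488]
eef_rot: [-3.139, 0.004, 2.666]
wrist_force: [-0.4, 0.9, -0.1]
width: 0.0682
```

>>> move_arm([
  [0,0,0.25,0,0.08,-0.09,0.6],
  [0,0,0.5,0,0.167,-0.185,0.6],
  [0,0,0.5,0,0.167,-0.185,0.6],
  [0,0,0.5,0,0.167,-0.185,0.6],
])

```text
clock: 3.0
position: [0.544, -0.1196, 0.1879]
eef_rot: [3.125, -0.174, 2.869]
wrist_force: [0.1, -0.3, 0.2]
width: 0.0681
```

```bash
cat >> h.py <<'E'
def need(p,Rt=None):
    s=arm.observe();Rn=R.from_euler("xyz",s["eef_rot"]);d=Rn.inv().apply(np.array(p)-s["position"])/.12
    w=(Rn.inv()*Rt).as_rotvec(degrees=True)/60 if Rt is not None else np.zeros(3)
    print("pos",s["position"].round(4),"need",np.r_[d,w].round(3),"F",s["wrist_force"].round(1),"w",round(s["width"],4),"t",s["clock"]);return d,w
def RT(az,tilt): # tool x at heading az+180 toward robot, tool z tilted fwd by tilt deg
    return R.from_euler("z",az,degrees=True)*R.from_euler("y",-tilt,degrees=True)*R.from_matrix([[-1,0,0],[0,1,0],[0,0,-1]])
E
python3 - <<'E'
from h import *
print(arm.observe()["joints"].round(3))
need([.5415,-.121,.038],RT(-15.7,-10))
im=optics.snapshot("scene");cv2.imwrite("pics/s1.png",cv2.resize(im[180:330,190:400],None,fx=3.6,fy=3.6,interpolation=cv2.INTER_CUBIC))
E
```

```text
[-0.012  0.553  0.234  1.71  -0.173  1.071  1.592]
pos [ 0.544  -0.1196  0.1879] need [-0.199 -0.038  1.233  0.016  0.     0.002] F [ 0.1 -0.3  0.2] w 0.0681 t 3.0
```

View pics/s1.png

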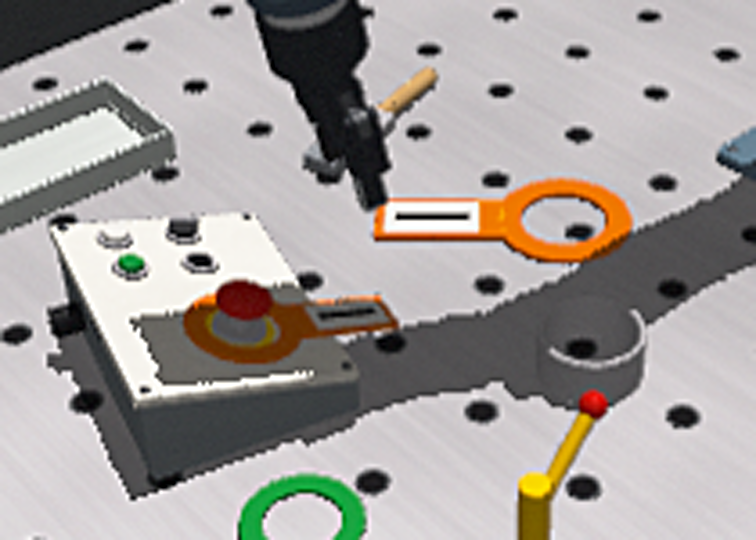

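The crop shows the fingers above the paddle of the knob's sign, which sits at crop (245,325) with its paddle end at (390,318). Going down now.

>>> move_arm([
  [-0.1,-0.02,0.4,0,0,0,0.6],
  [-0.2,-0.04,0.75,0,0,0,0.6],
  [-0.2,-0.04,0.9,0,0,0,0.6],
  [-0.2,-0.04,0.9,0,0,0,0.6],
])

```text
clock: 3.45
position: [0.5467, -0.1237, 0.0775]
eef_rot: [3.125, -0.175, 2.87]
wrist_force: [-0.4, 0.2, 0.4]
width: 0.0683
```

>>> move_arm([
  [0,0,0.15,0,0,0,0.6],
  [0,0,0.33,0,0,0,0.6],
  [0,0,0.33,0,0,0,0.6],
  [0,0,0.33,0,0,0,0.6],
])

```text
clock: 3.85
position: [0.5429, -0.1223, 0.041]
eef_rot: [3.124, -0.171, 2.87]
wrist_force: [-0.5, -1.0, 0.1]
width: 0.0687
```

```bash
python3 - <<'E'
from h import *
need([.5415,-.121,.038],RT(-15.7,-10))
ims=[optics.snapshot("scene")[200:320,200:340],optics.snapshot("top")[150:270,310:430]]
cv2.imwrite("pics/s2.png",np.hstack([cv2.resize(i,(400,round(400*i.shape[0]/i.shape[1])),interpolation=cv2.INTER_CUBIC)[:342] for i in ims]))
E
```

```text
pos [ 0.5429 -0.1223  0.041 ] need [0.01  0.007 0.027 0.016 0.004 0.003] F [-0.5 -1.   0.1] w 0.0687 t 3.85
```

View pics/s2.png

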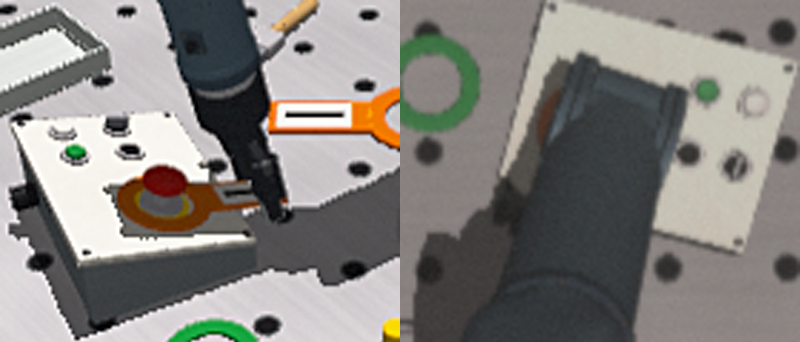

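The fingers straddle the paddle at left crop (265,200), so I can close.

>>> move_arm([
  [0,0,0.02,0,0,0,0.3],
  [0,0,0.02,0,0,0,0.1],
  [0,0,0.02,0,0,0,-0.2],
  [0,0,0.02,0,0,0,-1],
  [0,0,0.02,0,0,0,-1],
  [0,0,0.02,0,0,0,-1],
  [0,0,0.02,0,0,0,-1],
], grip_force=50)

```text
clock: 4.65
position: [0.5414, -0.1223, 0.0366]
eef_rot: [3.124, -0.173, 2.87]
wrist_force: [-0.3, 0.6, 5.7]
width: 0.0427
```

```bash
python3 - <<'E'
from h import *
n=np.array([-.2497,.0682,.9659])
p=arm.observe()["position"]
need(p+.06*n)
E
```

```text
pos [ 0.5414 -0.1223  0.0366] need [ 0.211  0.007 -0.453  0.     0.     0.   ] F [-0.3  0.6  5.7] w 0.0427 t 4.65
```

>>> move_arm([
  [0.02,0,-0.05,0,0,0,-1],
  [0.05,0,-0.1,0,0,0,-1],
  [0.07,0,-0.15,0,0,0,-1],
  [0.093,0,-0.2,0,0,0,-1],
  [0.093,0,-0.2,0,0,0,-1],
])

```text
clock: 5.15
position: [0.5347, -0.1209, 0.0629]
eef_rot: [3.124, -0.172, 2.87]
wrist_force: [0.3, -1.0, -0.4]
width: 0.0427
```

```bash
python3 - <<'E'
from h import *
need([0,0,0])
ims=[optics.snapshot("scene")[200:300,200:320]]
cv2.imwrite("pics/s3.png",cv2.resize(ims[0],None,fx=5,fy=5,interpolation=cv2.INTER_CUBIC))
E
```

```text
pos [ 0.5347 -0.1209  0.0629] need [ 4.406 -0.245  1.295  0.     0.     0.   ] F [ 0.3 -1.  -0.4] w 0.0427 t 5.15
```

View pics/s3.png

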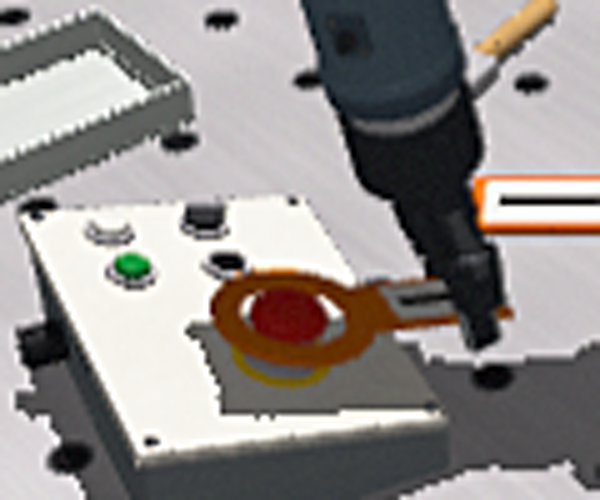

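The sign is free of the panel and level with the head, still gripped (ring at crop (285,315)), with no contact force. I'll lift on.

>>> move_arm([
  [0.07,0,-0.15,0,0,0,-1],
  [0.14,0,-0.3,0,0,0,-1],
  [0.21,0,-0.45,0,0,0,-1],
  [0.22,0,-0.75,0,0,0,-1],
  [0.25,0,-1.0,0,0,0,-1],
  [0.25,0,-1.0,0,0,0,-1],
])

```text
clock: 5.8
position: [0.528, -0.1213, 0.189]
eef_rot: [3.124, -0.166, 2.87]
wrist_force: [0.9, -0.1, 0.2]
width: 0.043
```

>>> move_arm([
  [0.06,0,-0.3,0,0,0,-1],
  [0.12,0,-0.6,0,0,0,-1],
  [0.18,0,-0.9,0,0,0,-1],
  [0.18,0,-1.0,0,0,0,-1],
  [0.18,0,-1.0,0,0,0,-1],
])

```text
clock: 6.3
position: [0.5252, -0.1224, 0.3079]
eef_rot: [3.124, -0.171, 2.871]
wrist_force: [0.1, 0.0, -1.8]
width: 0.043
```

```bash
python3 - <<'E'
from h import *
s=arm.observe();print(s["joints"].round(3))
need([0.5,0.1,.32],RT(7.5,-10))
# kinematic fit: planar-ish 7R (z-y-z-y-z-y-z), link lengths
E
```

```text
[-0.033  0.391  0.266  1.648 -0.131  1.289  1.568]
pos [ 0.5252 -0.1224  0.3079] need [ 0.705  1.729  0.05   0.082  0.006 -0.378] F [ 0.1  0.  -1.8] w 0.043 t 6.3
```

```bash
cat > kin.py <<'E'
from h import *
S=[([-1.17017,.53641,-.00442,1.53791,.00263,1.06732,-.07118],[.29252,.58043,.24828],[-3.14155,0,2.67485]),
([-.012,.553,.234,1.71,-.173,1.071,1.592],[.544,-.1196,.1879],[3.125,-.174,2.869]),
([-.033,.391,.266,1.648,-.131,1.289,1.568],[.5252,-.1224,.3079],[3.124,-.171,2.871])]
def fk(q,k):
    h,L2,L3,T,a,c=k
    A=R.from_euler("z",-q[0])*R.from_euler("y",q[1]);p=np.array([0,0,h])+A.apply([a,0,L2])
    A=A*R.from_euler("z",-q[2])*R.from_euler("y",q[3]);p=p+A.apply([-a,0,L3])
    A=A*R.from_euler("z",-q[4])*R.from_euler("y",q[5]);p=p+A.apply([0,0,T])
    return p,A*R.from_euler("z",-q[6]+c)
def res(k):
    o=[.001*(k-np.array([.35,.45,.45,.25,0,1.5]))]
    for q,p,e in S:
        P,A=fk(q,k);o+=[P-p,.3*(A.inv()*R.from_euler("xyz",e)).as_rotvec()]
    return np.concatenate(o)
r=min((least_squares(res,[.35,.45,.45,.25,0,c]) for c in(-1.5,0,1.5,3)),key=lambda r:r.cost)
k=r.x
lo=np.array([-2.7,-.37,-1.27,.24,-1.31,.19,-2.76])+.05;hi=np.array([2.7,2.16,1.26,2.4,4.45,1.91,2.76])-.05
def ik(p,A,q0):
    f=lambda q:np.r_[(fk(q,k)[0]-p)*5,(fk(q,k)[1].inv()*A).as_rotvec(),.003*(q-q0)]
    s=least_squares(f,np.clip(q0,lo+.01,hi-.01),bounds=(lo,hi));return s.x,np.linalg.norm(s.fun[:3])/5*1000,np.degrees(np.linalg.norm(s.fun[3:6]))
Rg=R.from_euler("xyz",[3.124,-.173,2.87]);eyeT=Rg.inv().apply(np.array([.641,-.149,.0686])-[.5414,-.1223,.0366])
az=np.degrees(.1314);root=np.array([.6955,.2391,.2005]);ph=np.array([np.cos(.1314),np.sin(.1314),0]);peg=-.766*ph+[0,0,.643]
if __name__=="__main__":
    print(k.round(4),np.abs(r.fun).max().round(4),"eyeT",eyeT.round(4))
    for tau in(-10,0,10,20,30,40):
        for s in(.12,.03):
            A=RT(az,tau);p=root+peg*s-A.apply(eyeT);q,e,g=ik(p,A,np.array(S[2][0]))
            print(tau,s,p.round(3),q.round(2),"err mm %.1f deg %.1f"%(e,g))
E
python3 kin.py
```

```text
[ 0.0437  0.7569  0.5808  0.0936 -0.1839  1.5706] 0.0419 eyeT [-0.0961  0.0019 -0.0492]
-10 0.12 [0.502 0.212 0.246] [-0.39  0.46 -0.    1.68 -0.05  1.18  1.33] err mm 0.0 deg 0.0
-10 0.03 [0.571 0.221 0.188] [-0.4   0.59  0.04  1.62 -0.07  1.1   1.37] err mm 0.0 deg 0.0
0 0.12 [0.509 0.213 0.228] [-0.41  0.47  0.01  1.7  -0.01  0.97  1.31] err mm 0.0 deg 0.0
0 0.03 [0.578 0.222 0.171] [-0.42  0.61  0.06  1.64 -0.04  0.9   1.36] err mm 0.0 deg 0.0
10 0.12 [0.519 0.214 0.212] [-0.44  0.49  0.04  1.73  0.04  0.76  1.27] err mm 0.0 deg 0.0
10 0.03 [0.588 0.223 0.155] [-0.45  0.63  0.09  1.66 -0.01  0.69  1.33] err mm 0.0 deg 0.0
20 0.12 [0.532 0.216 0.199] [-0.5   0.51  0.1   1.74  0.09  0.56  1.21] err mm 0.0 deg 0.0
20 0.03 [0.6   0.225 0.141] [-0.51  0.65  0.15  1.68  0.    0.48  1.3 ] err mm 0.0 deg 0.0
30 0.12 [0.547 0.218 0.187] [-0.63  0.54  0.23  1.76  0.13  0.35  1.13] err mm 0.0 deg 0.0
30 0.03 [0.615 0.227 0.129] [-0.61  0.69  0.26  1.69 -0.03  0.28  1.28] err mm 0.0 deg 0.0
40 0.12 [0.563 0.22  0.178] [-0.3   0.57 -0.1   1.76  1.03  0.24  0.4 ] err mm 0.0 deg 0.0
40 0.03 [0.631 0.229 0.12 ] [-1.    0.85  0.74  1.74 -1.26  0.24  2.25] err mm 3.2 deg 2.7
```

```bash
python3 - <<'E'
from kin import *
A=RT(az,20);need(root+peg*.13-A.apply(eyeT),A)
B=R.from_euler("xyz",arm.observe()["eef_rot"]);print((A.inv().apply(root+peg*.13-A.apply(eyeT)-arm.observe()["position"])/.12).round(3))
E
```

```text
pos [ 0.5252 -0.1224  0.3079] need [ 0.602  2.686  1.022 -0.018 -0.487 -0.391] F [ 0.1  0.  -1.8] w 0.043 t 6.3
[-0.045  2.785  0.929]
```

>>> move_arm([
  [0,0,0,-0.003,-0.097,-0.078,-1],
  [0,0,0,-0.007,-0.195,-0.156,-1],
  [0,0,0,-0.011,-0.292,-0.235,-1],
  [0,0,0,-0.014,-0.39,-0.313,-1],
  [0,0,0,-0.018,-0.487,-0.391,-1],
  [0,0,0,-0.018,-0.487,-0.391,-1],
  [0,0,0,-0.018,-0.487,-0.391,-1],
])

```text
clock: 7.0
position: [0.5235, -0.1221, 0.3057]
eef_rot: [3.14, 0.342, -3.014]
wrist_force: [1.0, -0.5, 0.7]
width: 0.0427
```

>>> move_arm([
  [0,0.3,0,0,0,0,-1],
  [0,0.6,0,0,0,0,-1],
  [0,0.9,0,0,0,0,-1],
  [0,0.9,0,0,0,0,-1],
])

```text
clock: 7.4
position: [0.5105, -0.0094, 0.3068]
eef_rot: [3.14, 0.344, -3.004]
wrist_force: [-0.2, 0.0, -1.4]
width: 0.0429
```

```bash
python3 - <<'E'
from kin import *
A=RT(az,20);need(root+peg*.13-A.apply(eyeT),A);print(arm.observe()["joints"].round(2))
E
```

```text
pos [ 0.5105 -0.0094  0.3068] need [-0.06   1.832  0.926  0.003 -0.004  0.005] F [-0.2  0.  -1.4] w 0.0429 t 7.4
[-0.13  0.06  0.08  2.1  -0.06  0.65  1.7 ]
```

>>> move_arm([
  [-0.01,0.25,0.12,0,0,0,-1],
  [-0.02,0.5,0.24,0,0,0,-1],
  [-0.03,0.75,0.36,0,0,0,-1],
  [-0.03,0.91,0.46,0,0,0,-1],
  [-0.03,0.91,0.46,0,0,0,-1],
])

```text
clock: 7.9
position: [0.5178, 0.0994, 0.2546]
eef_rot: [3.142, 0.343, -3.007]
wrist_force: [-0.7, -0.4, 0.1]
width: 0.0428
```

>>> move_arm([
  [-0.01,0.25,0.12,0,0,0,-1],
  [-0.02,0.5,0.24,0,0,0,-1],
  [-0.03,0.75,0.36,0,0,0,-1],
  [-0.03,0.91,0.46,0,0,0,-1],
  [-0.03,0.91,0.46,0,0,0,-1],
  [-0.03,0.91,0.46,0,0,0,-1],
])

```text
clock: 8.5
position: [0.5261, 0.2064, 0.2055]
eef_rot: [-3.14, 0.346, -3.011]
wrist_force: [-1.0, -0.1, -1.0]
width: 0.0422
```

```bash
python3 - <<'E'
from kin import *
A=RT(az,20);need(root+peg*.13-A.apply(eyeT),A);print(arm.observe()["joints"].round(2))
ims=[optics.snapshot("scene")[220:360,270:450],optics.snapshot("top")[130:270,190:370]]
cv2.imwrite("pics/s4.png",np.hstack([cv2.resize(i,(400,311),interpolation=cv2.INTER_CUBIC) for i in ims]))
Rs=A*Rg.inv() # sign orientation now
sxn=Rs.apply([.93,-.2612,.2588]);eye=arm.observe()["position"]+A.apply(eyeT)
print("eye",eye.round(4),"sx",sxn.round(3))
for n in I: print(n,"eye px",proj(n,eye).round(1),"tip",proj(n,root+peg*.072).round(1),"root",proj(n,root).round(1))
E
```

```text
pos [0.5261 0.2064 0.2055] need [ 0.008  0.07   0.002 -0.002 -0.003 -0.001] F [-1.  -0.1 -1. ] w 0.0422 t 8.5
[-0.56  0.31  0.03  2.08  0.28  0.45  0.94]
eye [0.5989 0.217  0.2853] sx [0.701 0.098 0.706]
scene eye px [[364.3 266.5]] tip [[355.  292.3]] root [[338.6 322.2]]
top eye px [[235.5 190.6]] tip [[232.7 177.9]] root [[233.3 162. ]]
```

View pics/s4.png

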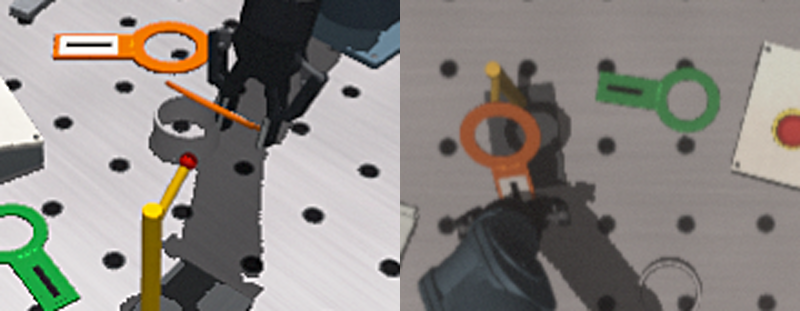

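The top view puts the ring centre at px (235,190), where I predicted it; in the scene it is edge-on in front of the red ball at crop (190,160). I'll correct y by 8 mm, then thread along the peg.

>>> move_arm([
  [0,0.07,0,0,0,0,-1],
  [0,0.07,0,0,0,0,-1],
  [-0.1,0.07,0.17,0,0,0,-1],
  [-0.19,0.07,0.33,0,0,0,-1],
  [-0.28,0.07,0.49,0,0,0,-1],
  [-0.37,0.07,0.65,0,0,0,-1],
  [-0.37,0.07,0.65,0,0,0,-1],
  [-0.37,0.07,0.65,0,0,0,-1],
])

```text
clock: 9.4
position: [0.5919, 0.2241, 0.1476]
eef_rot: [-3.142, 0.346, -3.011]
wrist_force: [0.0, -0.2, -0.1]
width: 0.0428
```

```bash
python3 - <<'E'
from kin import *
A=RT(az,20);need(root+peg*.04-A.apply(eyeT),A);print(arm.observe()["joints"].round(2))
ims=[optics.snapshot("scene")[220:360,270:450],optics.snapshot("top")[130:270,190:370]]
cv2.imwrite("pics/s5.png",np.hstack([cv2.resize(i,(400,311),interpolation=cv2.INTER_CUBIC) for i in ims]))
E
```

```text
pos [0.5919 0.2241 0.1476] need [-0.004 -0.005  0.006 -0.    -0.003 -0.001] F [ 0.  -0.2 -0.1] w 0.0428 t 9.4
[-0.52  0.5   0.03  1.95  0.29  0.38  0.96]
```

View pics/s5.png

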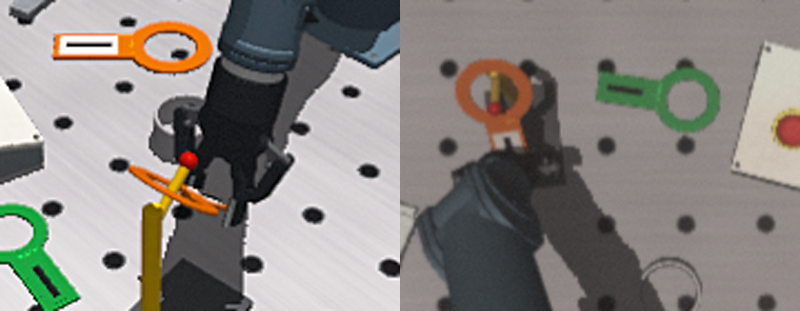

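The ring is threaded, with the ball and peg through the eye in both views: left crop (188,160), top crop (495,105). I'll lower it until the eye rests on the peg, watching the force, then release.

>>> move_arm([
  [0.05,0,0.023,0,0,0,-1],
  [0.1,0,0.046,0,0,0,-1],
  [0.14,0,0.065,0,0,0,-1],
  [0.155,0,0.072,0,0,0,-1],
  [0.155,0,0.072,0,0,0,-1],
])

```text
clock: 10.0
position: [0.5771, 0.2226, 0.1328]
eef_rot: [-3.141, 0.346, -3.01]
wrist_force: [-0.9, 0.0, -1.0]
width: 0.0428
```

```bash
python3 - <<'E'
from kin import *
print({k:np.round(v,3) for k,v in arm.observe().items() if k in("position","wrist_force","moment","joints")})
E
```

```text
{'joints': array([-0.55 ,  0.507,  0.057,  1.995,  0.302,  0.331,  0.927]), 'position': array([0.577, 0.223, 0.133]), 'wrist_force': array([-0.922,  0.033, -0.996]), 'moment': array([-0.006,  0.425,  0.006])}
```

>>> move_arm([
  [0,0,0,0,0,0,0.2],
  [0,0,0,0,0,0,0.5],
  [0,0,0,0,0,0,0.7],
  [0,0,0,0,0,0,0.7],
  [0,0,0,0,0,0,0.7],
  [0,0,0,0,0,0,0.7],
  [0,0,0,0,0,0,0.7],
  [0,0,0,0,0,0,0.7],
  [0,0,0,0,0,0,0.7],
  [0,0,0,0,0,0,0.7],
])

```text
clock: 11.0
position: [0.5777, 0.2225, 0.1331]
eef_rot: [3.141, 0.347, -3.011]
wrist_force: [-0.7, 0.2, -0.6]
width: 0.0727
```

```bash
python3 - <<'E'
from kin import *
need([0,0,0])
ims=[optics.snapshot("scene")[240:400,270:450],optics.snapshot("top")[130:290,190:370]]
cv2.imwrite("pics/s6.png",np.hstack([cv2.resize(i,(400,355),interpolation=cv2.INTER_CUBIC) for i in ims]))
E
```

```text
pos [0.5777 0.2225 0.1331] need [ 5.094 -1.21  -0.662  0.     0.     0.   ] F [-0.7  0.2 -0.6] w 0.0727 t 11.0
```

View pics/s6.png

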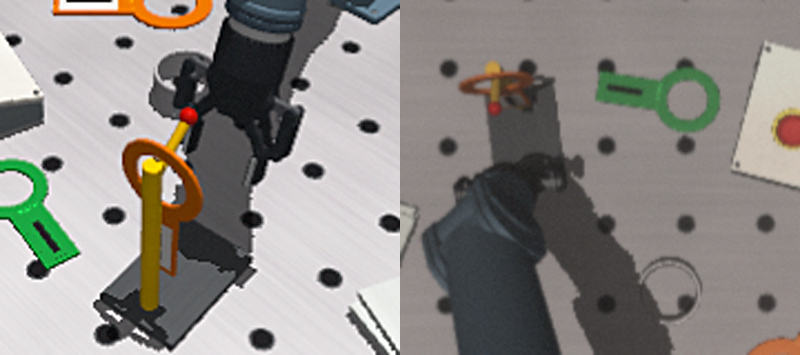

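The sign hangs by its eye on the peg against the post: left crop ring (160,185) with the paddle hanging down, top view edge-on at (495,85). Now I'll retreat.

>>> move_arm([
  [0.2,0,0,0,0,0,0.7],
  [0.5,0,-0.1,0,0,0,0.7],
  [0.8,0,-0.35,0,0,0,0.8],
  [0.9,0,-0.7,0,0,0,0.8],
  [0.9,0,-1.0,0,0,0,0.8],
  [0.9,0,-1.0,0,0,0,0.8],
])

```text
clock: 11.7
position: [0.437, 0.2054, 0.2132]
eef_rot: [3.137, 0.352, -3.011]
wrist_force: [0.7, 0.5, -0.5]
width: 0.0769
```

```bash
python3 - <<'E'
from kin import *
A=RT(-15.3,15);n=np.array([-.2497,.0682,.9659]);hd=np.array([.6374,-.1476,.0955])
need(hd+.10*n,A);print((A.inv().apply(hd+.1*n-arm.observe()["position"])/.12).round(3),arm.observe()["joints"].round(2))
E
```

```text
pos [0.437  0.2054 0.2132] need [-0.946 -3.053  0.521  0.119  0.085  0.363] F [ 0.7  0.5 -0.5] w 0.0769 t 11.7
[-2.052 -2.397  0.732] [-0.78  0.16  0.16  2.26  0.34  0.43  0.78]
```

>>> move_arm([
  [0,-0.3,0,0.03,0.021,0.09,0.8],
  [0,-0.6,0,0.06,0.042,0.18,0.8],
  [0,-0.9,0,0.09,0.064,0.27,0.8],
  [0,-1,0,0.119,0.085,0.363,0.8],
  [0,-1,0,0.119,0.085,0.363,0.8],
])

```text
clock: 12.2
position: [0.4533, 0.0835, 0.2091]
eef_rot: [-3.135, 0.258, 2.87]
wrist_force: [-0.3, 0.2, -0.8]
width: 0.0767
```

```bash
python3 - <<'E'
from kin import *
A=RT(-15.3,15);n=np.array([-.2497,.0682,.9659]);hd=np.array([.6374,-.1476,.0955])
need(hd+.10*n,A)
E
```

```text
pos [0.4533 0.0835 0.2091] need [-1.684 -1.441  0.6   -0.007 -0.003 -0.004] F [-0.3  0.2 -0.8] w 0.0767 t 12.2
```

>>> move_arm([
  [-0.28,-0.24,0.05,0,0,0,0.8],
  [-0.56,-0.48,0.1,0,0,0,0.8],
  [-0.84,-0.72,0.15,0,0,0,0.8],
  [-0.84,-0.72,0.2,0,0,0,0.8],
])

```text
clock: 12.6
position: [0.5326, -0.0308, 0.2134]
eef_rot: [-3.135, 0.263, 2.87]
wrist_force: [0.6, -1.1, -0.1]
width: 0.0766
```

>>> move_arm([
  [-0.28,-0.24,0.1,0,0,0,0.8],
  [-0.56,-0.48,0.2,0,0,0,0.8],
  [-0.84,-0.72,0.3,0,0,0,0.8],
  [-0.84,-0.72,0.4,0,0,0,0.8],
  [-0.84,-0.72,0.4,0,0,0,0.8],
])

```text
clock: 13.1
position: [0.6111, -0.1378, 0.1895]
eef_rot: [-3.135, 0.254, 2.875]
wrist_force: [-1.2, 0.2, 0.1]
width: 0.0769
```

```bash
python3 - <<'E'
from kin import *
A=RT(-15.3,15);n=np.array([-.2497,.0682,.9659]);hd=np.array([.6374,-.1476,.0955])
need(hd+.0*n,A)
im=optics.snapshot("scene");h=cv2.cvtColor(im,cv2.COLOR_BGR2HSV)
m=(((h[...,0]<5)|(h[...,0]>174))&(h[...,1]>170)&(h[...,2]>60));q=np.argwhere(m[245:285,235:285]);print("head px",len(q),q.mean(0)[::-1]+[235,245])
i2=optics.snapshot("top")
cv2.imwrite("pics/s7.png",np.hstack([cv2.resize(i,(400,311),interpolation=cv2.INTER_CUBIC) for i in(im[180:320,170:350],i2[110:250,280:460])]))
E
```

```text
pos [ 0.6111 -0.1378  0.1895] need [-0.028 -0.016  0.817 -0.006 -0.007  0.001] F [-1.2  0.2  0.1] w 0.0769 t 13.1
head px 120 [257.05833333 262.99166667]
```

View pics/s7.png

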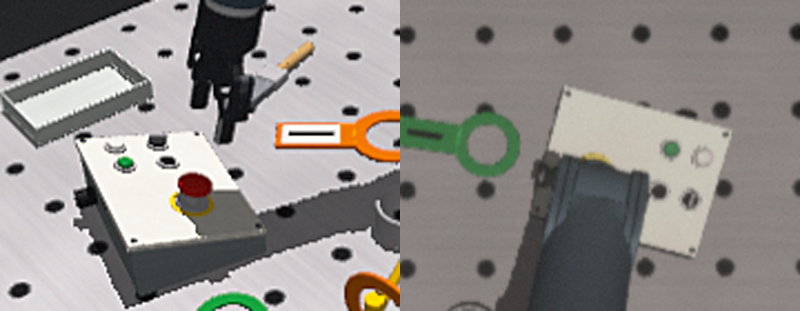

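The knob head is clear at left crop (194,185) and has not moved (px 257,263). The fingers are above it along the panel's normal, so I'll go down in two steps.

>>> move_arm([
  [-0.028,-0.016,0.2,0,0,0,0.8],
  [-0.028,-0.016,0.4,0,0,0,0.8],
  [-0.028,-0.016,0.6,0,0,0,0.8],
  [-0.028,-0.016,0.72,0,0,0,0.8],
  [-0.028,-0.016,0.8,0,0,0,0.8],
  [-0.028,-0.016,0.82,0,0,0,0.8],
  [-0.028,-0.016,0.82,0,0,0,0.8],
])

```text
clock: 13.9
position: [0.6389, -0.1479, 0.0982]
eef_rot: [-3.136, 0.258, 2.875]
wrist_force: [-0.5, 0.4, 0.8]
width: 0.0769
```

>>> move_arm([
  [0,0,0,0,0,0,0.4],
  [0,0,0,0,0,0,0.2],
  [0,0,0,0,0,0,0],
  [0,0,0,0,0,0,-1],
  [0,0,0,0,0,0,-1],
  [0,0,0,0,0,0,-1],
  [0,0,0,0,0,0,-1],
], grip_force=60)

```text
clock: 14.6
position: [0.639, -0.1481, 0.099]
eef_rot: [-3.136, 0.259, 2.874]
wrist_force: [-4.1, 1.4, 8.7]
width: 0.0421
```

The upward force and the width of 42 mm suggest the pads sit on the upper taper, about 4 mm too high. I'll open, go deeper and grip again.

>>> move_arm([
  [0,0,0,0,0,0,0.4],
  [0,0,0,0,0,0,0.4],
  [0,0,0.025,0,0,0,0.4],
  [0,0,0.05,0,0,0,0.4],
  [0,0,0.05,0,0,0,0.4],
  [0,0,0.05,0,0,0,0.4],
])

```text
clock: 15.2
position: [0.64, -0.1487, 0.0916]
eef_rot: [-3.136, 0.257, 2.874]
wrist_force: [-0.9, 0.1, 0.5]
width: 0.0597
```

```bash
python3 - <<'E'
from kin import *
hd=np.array([.6374,-.1476,.0955]);need(hd,RT(-15.3,15))
im=optics.snapshot("scene");cv2.imwrite("pics/s8.png",cv2.resize(im[200:300,200:320],None,fx=5,fy=5,interpolation=cv2.INTER_CUBIC))
E
```

```text
pos [ 0.64   -0.1487  0.0916] need [ 0.014  0.003 -0.037 -0.006 -0.004 -0.   ] F [-0.9  0.1  0.5] w 0.0597 t 15.2
```

View pics/s8.png

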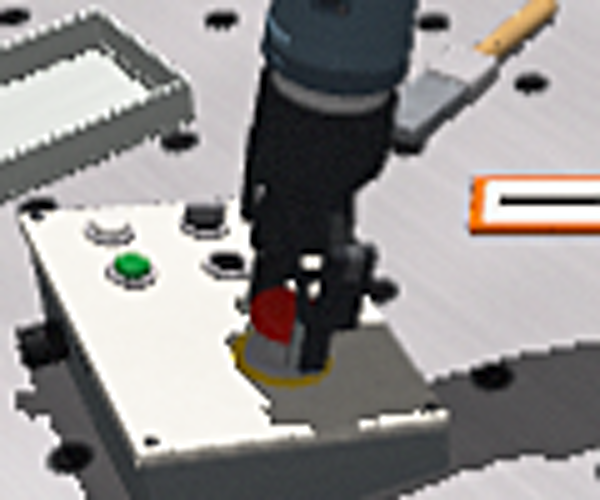

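The near finger sits beside the head at crop (318,320), above the bezel with no contact force. Closing.

>>> move_arm([
  [0,0,-0.01,0,0,0,0.1],
  [0,0,-0.01,0,0,0,-0.2],
  [0,0,-0.01,0,0,0,-1],
  [0,0,-0.01,0,0,0,-1],
  [0,0,-0.01,0,0,0,-1],
  [0,0,-0.01,0,0,0,-1],
])

```text
clock: 15.85
position: [0.6398, -0.1483, 0.0938]
eef_rot: [-3.136, 0.258, 2.874]
wrist_force: [-3.6, 1.3, 5.2]
width: 0.0417
```

>>> move_arm([
  [0,0,-0.02,0,0,0,-1],
  [0,0,-0.04,0,0,0,-1],
  [0,0,-0.06,0,0,0,-1],
  [0,0,-0.075,0,0,0,-1],
  [0,0,-0.085,0,0,0,-1],
  [0,0,-0.085,0,0,0,-1],
  [0,0,-0.085,0,0,0,-1],
])

```text
clock: 16.55
position: [0.6373, -0.1477, 0.1033]
eef_rot: [-3.136, 0.258, 2.874]
wrist_force: [-3.2, 2.1, 4.4]
width: 0.042
```

```bash
python3 - <<'E'
from kin import *
hd=np.array([.6374,-.1476,.0955]);need(hd,RT(-15.3,15));n=np.array([-.2497,.0682,.9659])
s=arm.observe();print("along n from head",(s["position"]-hd)@n,"F.n",s["wrist_force"]@n)
im=optics.snapshot("scene");cv2.imwrite("pics/s9.png",cv2.resize(im[200:300,200:320],None,fx=5,fy=5,interpolation=cv2.INTER_CUBIC))
E
```

```text
pos [ 0.6373 -0.1477  0.1033] need [ 0.016  0.001  0.063 -0.005 -0.004 -0.   ] F [-3.2  2.1  4.4] w 0.042 t 16.55
along n from head 0.00752776491703242 F.n 5.229956700079349
```

View pics/s9.png

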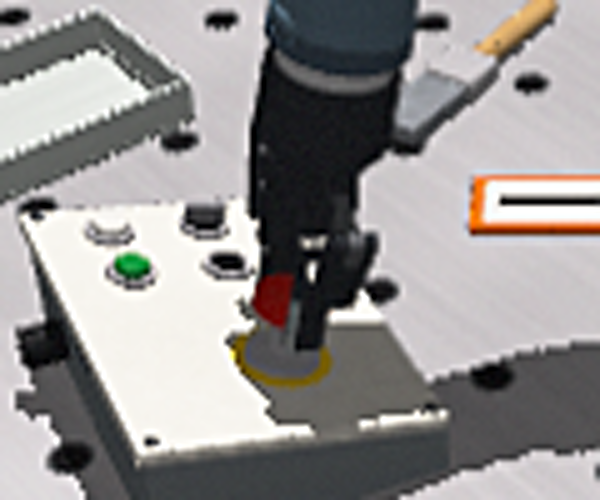

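The head has moved out (crop y about 315 to 300). It now pushes outward on the gripper with 5 N, so the knob is past centre. I'll release and retreat along the normal.

>>> move_arm([
  [0,0,-0.01,0,0,0,-0.2],
  [0,0,-0.01,0,0,0,0.3],
  [0,0,-0.01,0,0,0,0.8],
  [0,0,-0.01,0,0,0,0.8],
  [0,0,-0.01,0,0,0,0.8],
  [0,0,-0.2,0,0,0,0.8],
  [0,0,-0.5,0,0,0,0.8],
  [0,0,-0.8,0,0,0,0.8],
  [0,0,-1,0,0,0,0.8],
  [0,0,-1,0,0,0,0.8],
])

```text
clock: 17.6
position: [0.6096, -0.1396, 0.223]
eef_rot: [-3.137, 0.264, 2.874]
wrist_force: [0.4, -0.0, 0.4]
width: 0.0766
```

>>> move_arm([
  [0.3,0,-0.1,0,0,0,0.8],
  [0.6,0,-0.2,0,0,0,0.8],
  [0.9,0,-0.3,0,0,0,0.8],
  [0.9,0,-0.3,0,0,0,0.8],
  [0.9,0,-0.3,0,0,0,0.8],
])

```text
clock: 18.1
position: [0.4982, -0.1087, 0.226]
eef_rot: [-3.136, 0.258, 2.875]
wrist_force: [0.3, -0.4, -0.8]
width: 0.0768
```

```bash
python3 - <<'E'
from kin import *
im=optics.snapshot("scene");h=cv2.cvtColor(im,cv2.COLOR_BGR2HSV)
m=(((h[...,0]<5)|(h[...,0]>174))&(h[...,1]>170)&(h[...,2]>60));q=np.argwhere(m[240:285,235:285]);print("head px",len(q),q.mean(0)[::-1]+[235,240])
n=np.array([-.2497,.0682,.9659]);hd=np.array([.6374,-.1476,.0955])
print("predicted shift for 10mm",proj("scene",hd+.012*n)-proj("scene",hd+.002*n))
i2=optics.snapshot("top");need([0,0,0])
cv2.imwrite("pics/s10.png",np.hstack([cv2.resize(i,(400,400),interpolation=cv2.INTER_CUBIC) for i in(im[220:400,195:375],i2[120:300,215:395])]))
E
```

```text
head px 122 [257.69672131 259.95081967]
predicted shift for 10mm [[ 0.53011387 -2.89954475]]
pos [ 0.4995 -0.1091  0.2263] need [ 4.596 -0.218  0.736  0.     0.     0.   ] F [-0.2  0.1 -0.4] w 0.0768 t 18.2
```

View pics/s10.png

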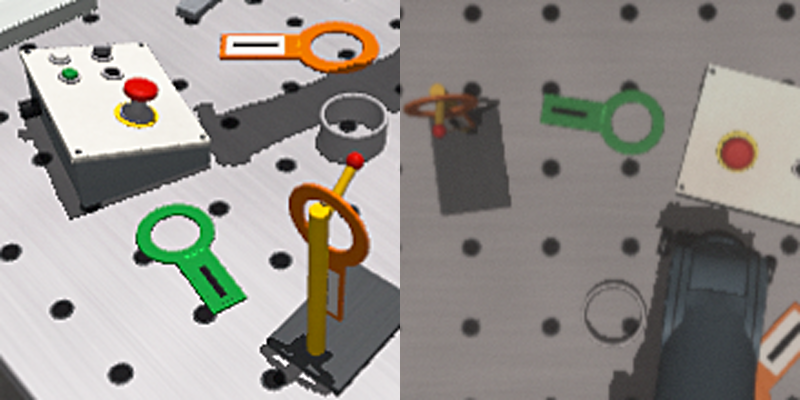

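The head moved (+0.6, -3.0) px against a predicted (+0.5, -2.9) px for the full 10 mm. The sign hangs on the peg at left crop (328,220), the bystanders are where they were, and the robot is clear. I'll hand the job in.

```bash
python3 -c "
from rig import arm
print(arm.finish_job())"
```

```text
the job is handed in; nothing more can be done
None
```

The job is done and handed in at about 18 s of the 72 s allowed. I lifted the smaller orange sign off the knob and hung it by its eye on the yellow peg. Only then did I pull the red knob straight out to its outer position.

- **Sign:** in the last pictures it hangs by its eye on the peg, against the post, with the paddle down.
- **Knob:** in the scene picture the head moved (+0.6, −3.0) px, against the (+0.5, −2.9) px predicted for the full 10 mm. It stayed there after I let go.
- **Other things:** the green sign, the larger orange sign and the tube ring look unmoved in the last crops. I did not check the flanges, tray and brush again at the end, but the arm never worked close to them.
- **Robot:** it stands clear and touches nothing. The largest wrist force in the end-of-move readings was about 10 N.
- **What went wrong:** the first grip on the knob sat about 4 mm too high, so I opened and gripped again lower. The grip then read 42 mm on the 45 mm head, which I could not explain, but it held through the pull.

I viewed 14 pictures, four over the budget of 10.

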